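# Put the sound reel spacers away in the caddy

## Robot

A 6-joint arm with a two-finger parallel gripper is mounted at the origin on the work surface. World frame = base frame: x ahead of the robot, y to its left, z up, the work surface at z = 0. Lengths are in m, angles in rad, forces in N, time in s.
With the tool pointing down it reaches from about 0.35 to 0.775 m from the base axis. Payload 5.5 kg.
Tool frame: the origin (TCP) lies where the fingers leave the gripper's body, on its centre line; the fingertips stand 73 mm ahead of it and the grasp point (between the pads) lies 54 mm ahead of it; z points along the fingers, y is the line along which they close (so a half turn about z gives the same grasp; the last joint's range is limited). The gripper opens to 85 mm and grips with 20 to 120 N. Pads are 22 mm wide; open, the fingers measure 114 mm over their backs; the gripper's body (76 mm by 85 mm) begins 54 mm behind the grasp point. The pads swing forward as they close: fully open they stand 13 mm farther back than shut.
Start: joints at [-1.321, 0.313, 0.046, 1.304, 0, 1.431], TCP at [0.218, -0.532, 0.304] pointing down, gripper open.
Joint ranges: [-2.76, 2.76], [-0.86, 1.69], [-1.03, 1.26], [-2.2, 2.34], [-1.47, 1.5], [-3.14, 3.14]. Speed limits (rad/s): [2.57, 2.57, 3.14, 3.14, 3.14, 3.14].

## Interface

Orientations are given as a unit quaternion [x, y, z, w].
In Python, from rig import get_obs, imaging, order gives the robot as it stands. The module is installed in compiled form; this text tells all that it offers.
- The arm moves only by the tool servo_tool, never from a script. Its argument "commands" is a list of rows, each an object with "translation": the shift along the tool's x, y, z in m, a list of three; "delta_rot": the turn, a rotation vector about the tool's x, y, z in degrees, a list of three; "fingers": the finger opening in m, from 0 to 0.0854. In form: [{"translation": [tx, ty, tz], "delta_rot": [ax, ay, az], "fingers": fingers}, ...]. A call has 1 to 10 rows; each row is the pose to reach, as a shift and turn from the pose commanded when the call began, along the tool's axes at that moment; what a row does not reach only later rows make up. A row lasts 1/10 s, in which the tool goes at most 50 mm and 8.59 degrees, less where a joint would pass 70% of its speed; a pose out of reach is approached as far as the arm can. A call with a gripper value outside its range is refused whole. The fingers move at their own pace and stop on an object; "grip_force" is the grip in N (left out, the last holds). Time passes only in rows, so rows that repeat a pose let the fingers close. It gives the time, the measured TCP pose, the force, the opening and the grip force at its end, in the units of the state.
- get_obs(): the state, without advancing time (a new reading comes with each control period).
- imaging.capture(name): name is "scene" or "top" or "wrist"; returns (picture, depth): 384x512x3 uint8, red, green, blue; 384x512 float32, m along the optical axis (not along the pixel's ray), 0 where there is no reading.
- imaging.camera_model(name): a dict with "fx", "fy", "cx", "cy" (pixels), "R" (3x3) and "t" (3): a world point X has camera coordinates R X + t. Camera axes: x right, y down, z forward; pixel columns grow to the right and rows downward; lengths in m; the calibration is good to about 2 mm. A picture is of the moment at which its call begins: read the wrist's pose just before it. camera_model takes no time and is no camera call; for the wrist camera it gives the pose at the moment of the call.
- order.job_done(): hands the job in; it is judged then, once.
The state is a dict: "time": time; "qpos": joint angles; "joint_vel": joint speeds; "joint_torque": joint torques, N m; "ee_pos": TCP position; "orientation": TCP orientation; "contact_force": force on the tool from outside, world axes, zero at the start; "moment": the same for the moment, N m; "width": finger opening in m; "gripper_force": force on a finger pad.
Only numpy, scipy, OpenCV 4.12 (cv2) and the standard library are available. Lean on these libraries where they do the work, as an engineer would, in place of code of your own. Each camera call takes 0.05 s, during which the arm holds its last target. There are 200 camera calls.

## Task

Put the three whole yellow ring spacers away in the caddy, the low wooden tray with three round cups: each flat on the floor of the cup made for its size, the small spacer in the small cup, the medium in the medium and the large in the large. Leave the split spacer, the solid plug, the brass ferrule and the glass paperweight standing where they are.

Things in the scene. Friction and masses are not known exactly. Their poses are not given: they have to be found in the camera images.
- spacer_small: small yellow plastic reel spacer: a plain whole ring standing on its flat end, outside diameter 30 mm, open bore 16 mm right through, 36 mm tall. Origin: centre of its underside; z up along the bore.
- spacer_medium: medium yellow plastic reel spacer: a plain whole ring standing on its flat end, outside diameter 48 mm, open bore 28 mm right through, 36 mm tall. Origin: centre of its underside; z up along the bore.
- spacer_large: large yellow plastic reel spacer: a plain whole ring standing on its flat end, outside diameter 66 mm, open bore 42 mm right through, 36 mm tall. Origin: centre of its underside; z up along the bore.
- cup_small: small round grey cup, open on top, inside diameter 47 mm, 4 mm walls. Fixed in the caddy, a dark wooden tray 312 x 108 mm with a rim 14 mm above the table; the cups stand in a row along it, centres 100 mm apart, in any order. Origin: centre of the underside, 5 mm above the table; inner floor 4 mm and rim 14 mm above the origin; z up.
- cup_medium: medium round grey cup, open on top, inside diameter 65 mm, 4 mm walls. Fixed in the caddy, a dark wooden tray 312 x 108 mm with a rim 14 mm above the table; the cups stand in a row along it, centres 100 mm apart, in any order. Origin: centre of the underside, 5 mm above the table; inner floor 4 mm and rim 14 mm above the origin; z up.
- cup_large: large round grey cup, open on top, inside diameter 83 mm, 4 mm walls. Fixed in the caddy, a dark wooden tray 312 x 108 mm with a rim 14 mm above the table; the cups stand in a row along it, centres 100 mm apart, in any order. Origin: centre of the underside, 5 mm above the table; inner floor 4 mm and rim 14 mm above the origin; z up.
- split_spacer: look-alike: a broken yellow spacer, C-shaped from above with an open gap about 13 mm wide through its wall, outside diameter 48 mm, 36 mm tall. Stays put. Loose. Origin: centre of its underside, z up.
- end_plug: look-alike: a solid yellow plastic plug with a closed flat top and no bore, diameter 48 mm, 36 mm tall. Stays put. Loose. Origin: centre of its underside, z up.
- ferrule: look-alike: a brass ferrule, a tube of outside diameter 26 mm on a collar of diameter 36 mm (6 mm thick, at the bottom), 36 mm tall. Stays put. Loose. Origin: centre of its underside, z up.
- paperweight: green glass paperweight, a dome 64 mm across and 35 mm tall. Stays put. Loose. Origin: centre of its underside, z up.
Mind the look-alikes: they are no part of the job. What is shaped like the spacer_large but blue is not meant.

How it is judged:
At the end, for the whole second after the job is handed in: Each spacer stands upright (within 0.1 rad) and still on the inner floor of the cup of its own size (within 3 mm in height and 10 mm of the cup's centre); the split spacer, plug, ferrule and paperweight are each within 20 mm of where they started (horizontal distance between spacer_small and cup_small below 0.01 m and z of spacer_small in the frame of cup_small between 0.001 and 0.007 m and angle between each of spacer_small, spacer_medium, spacer_large's own z axis and vertical below 0.1 rad and linear speed of each of spacer_small, spacer_medium, spacer_large below 0.02 m/s and horizontal distance between spacer_medium and cup_medium below 0.01 m and z of spacer_medium in the frame of cup_medium between 0.001 and 0.007 m and horizontal distance between spacer_large and cup_large below 0.01 m and z of spacer_large in the frame of cup_large between 0.001 and 0.007 m and distance of each of split_spacer, end_plug, ferrule, paperweight from where it was at the start of the episode below 0.02 m); the robot touches nothing.
It fails at once if the split spacer is moved 20 mm or more or tipped over (distance of split_spacer from where it was at the start of the episode above 0.02 m or angle between split_spacer's own z axis and vertical above 0.5 rad).
It fails at once if the end plug is moved 20 mm or more or tipped over (distance of end_plug from where it was at the start of the episode above 0.02 m or angle between end_plug's own z axis and vertical above 0.5 rad).
It fails at once if the ferrule is moved 20 mm or more or tipped over (distance of ferrule from where it was at the start of the episode above 0.02 m or angle between ferrule's own z axis and vertical above 0.5 rad).
It fails at once if the paperweight is moved 20 mm or more or tipped over (distance of paperweight from where it was at the start of the episode above 0.02 m or angle between paperweight's own z axis and vertical above 0.5 rad).
It also fails if it takes over 74 s, if anything falls off the work surface, if the arm or the gripper's body presses on something with over 40 N, if the wrist force passes 120 N, or if a joint passes its speed limit or range.

## Working session

There is one attempt and no reset: what is moved stays moved. The work goes in short steps, Python scripts to look and compute and a tool call to move; the robot and the scene stay as the last step left them, time stands still between calls to the robot, and variables do not carry over. Pictures are saved under pics/ and viewed, at most 14 in all, crops included, and the job is handed in when it is done.

Besides the shell and the picture viewer there is one more tool, called after "Emit:" as a command line: name --argument value ..., lists and objects as JSON in quotes. servo_tool: Moves the arm, as the interface text tells. Its arguments: {"type":"object","properties":{"commands":{"type":"array"},"grip_force":{"type":"number"}},"required":["commands"]}

```bash
mkdir -p pics; ls; python3 - <<'E'
from rig import get_obs, imaging
import cv2,numpy as np
for n in("top","scene"):
    p,d=imaging.capture(n); cv2.imwrite(f"pics/{n}0.png",p[:,:,::-1]); np.savez(f"{n}0.npz",p=p,d=d)
    m=imaging.camera_model(n); print(n,m)
o=get_obs(); print(o)
E
```

```text
pics
top {'fx': 459.2733337456532, 'fy': 459.2733337456532, 'cx': 246.22252336781932, 'cy': 187.52236895951296, 'R': array([[-0.01848943, -0.99973495,  0.01371781],
       [-0.99205843,  0.01663677, -0.12467274],
       [ 0.12441148, -0.015914  , -0.99210308]]), 't': array([-0.0040811,  0.5048729,  1.0743623])}
scene {'fx': 459.5934996932229, 'fy': 459.5934996932229, 'cx': 262.7121998715144, 'cy': 189.33385918372795, 'R': array([[-0.08423933,  0.99644229,  0.00254799],
       [ 0.78869122,  0.06823839, -0.61099074],
       [-0.60899089, -0.04945988, -0.79163364]]), 't': array([ 0.06316947, -0.3817017 ,  1.44380913])}
{'time': 0.1, 'qpos': array([-1.32059730e+00,  3.13901850e-01,  4.50863931e-02,  1.30359674e+00,
       -2.57798025e-06,  1.43120117e+00]), 'joint_vel': array([-3.23213279e-04, -2.09367400e-04,  1.48784868e-03,  1.90896489e-03,
        7.86215376e-05,  5.21826264e-04]), 'joint_torque': array([ 1.96809902e-03, -4.81723201e+01,  2.99246281e+01,  1.26707825e-02,
       -2.07978974e-04,  6.25632538e-06]), 'ee_pos': array([ 0.21840686, -0.53153736,  0.30310875]), 'orientation': array([ 9.81067284e-01,  1.93665515e-01, -4.59446399e-05, -8.06629082e-04]), 'contact_force': array([-0.18235403, -0.27742401, -0.18512083]), 'moment': array([ 0.00872862,  0.02745655, -0.02337936]), 'gripper_force': 0.0, 'width': 0.08547808723707481}
```

View pics/top0.png

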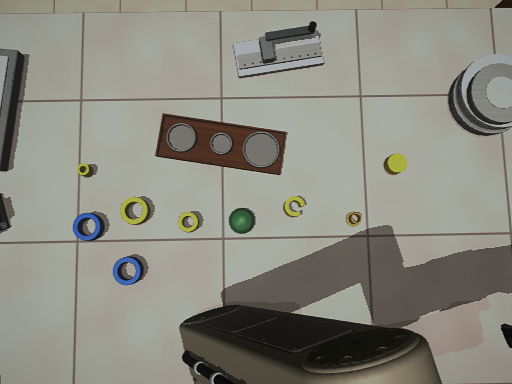

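View pics/scene0.png

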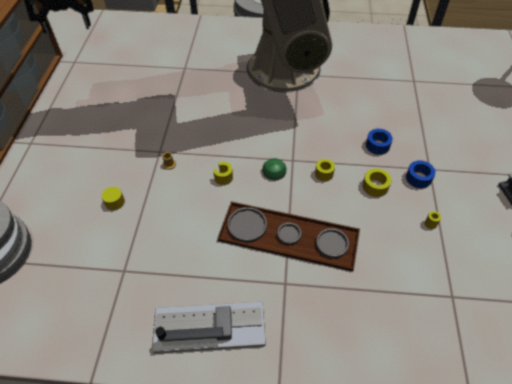

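The top view shows: small spacer (85,170), large (135,211), medium (189,222), paperweight (241,220), split (294,206), ferrule (353,218) and plug (396,163). The cups are medium (181,137), small (221,143) and large (261,149), and there are blue decoys at (88,226) and (127,270).

```bash
cat > h.py <<'E'
import numpy as np,cv2
from rig import imaging,get_obs
def world(p,d,m):
    v,u=np.mgrid[:d.shape[0],:d.shape[1]]
    c=np.stack([(u-m['cx'])/m['fx']*d,(v-m['cy'])/m['fy']*d,d],-1)
    return (c-m['t'])@m['R']
def ray(u,v,m,z):
    r=np.array([(u-m['cx'])/m['fx'],(v-m['cy'])/m['fy'],1])@m['R']; o=-m['R'].T@m['t']
    return o+r*(z-o[2])/r[2]
def blobs(mask,m,z,amin=30):
    "outer contours cast onto plane z: enclosing circle"
    out=[]
    for c in cv2.findContours(mask.astype(np.uint8),cv2.RETR_EXTERNAL,cv2.CHAIN_APPROX_NONE)[0]:
        if cv2.contourArea(c)<amin: continue
        W=np.array([ray(u,v,m,z)[:2] for u,v in c[:,0]],np.float32)
        (x,y),r=cv2.minEnclosingCircle(W); M=c[:,0].mean(0)
        out.append((M.round(0),round(x,4),round(y,4),round(2*r,4)))
    return out
E
python3 - <<'E'
from h import *
for n in("top","scene"):
    z=np.load(f"{n}0.npz");p,d=z['p'],z['d'];m=imaging.camera_model(n);W=world(p,d,m)
    hsv=cv2.cvtColor(p,cv2.COLOR_RGB2HSV)
    near=(d>0)&(W[...,2]<0.1)&(np.abs(W[...,1])<.6)
    yel=(hsv[...,0]>20)&(hsv[...,0]<35)&(hsv[...,1]>130)&(hsv[...,2]>60)&near
    print(n,"yellow top faces")
    for b in blobs(yel&(W[...,2]>.029),m,.036): print(b)
    k,l=cv2.connectedComponents(yel.astype(np.uint8))
    for i in range(1,k):
        s=l==i
        if s.sum()>30: print("  z pct",np.percentile(W[s][:,2],[5,50,95]).round(4), W[s].mean(0).round(3))
    g=(hsv[...,1]<50)&near&(W[...,0]>.4)&(W[...,2]<.03)
    tray=(hsv[...,0]<15)&(hsv[...,1]>90)&near&(W[...,2]<.04)
    tray=cv2.morphologyEx(tray.astype(np.uint8),cv2.MORPH_CLOSE,np.ones((3,3)))
    cs=cv2.findContours(tray,cv2.RETR_EXTERNAL,cv2.CHAIN_APPROX_NONE)[0]
    t=max(cs,key=cv2.contourArea); f=np.zeros_like(tray);cv2.drawContours(f,[t],-1,1,-1)
    T=np.array([ray(u,v,m,.014)[:2] for u,v in t[:,0]],np.float32);print("tray",cv2.minAreaRect(T))
    f=cv2.erode(f,np.ones((5,5)))
    for b in blobs((f>0)&(tray==0),m,.019): print("cup",b)
    c=(f>0)&(tray==0);print("cup z",np.percentile(W[c][:,2],[5,50,95]).round(4),"table",np.median(W[near][:,2]).round(4))
E
```

```text
top yellow top faces
(array([188., 222.]), 0.4253, 0.1272, 0.0473)
(array([134., 210.]), 0.4546, 0.2552, 0.0652)
(array([293., 205.]), 0.4581, -0.1268, 0.0487)
(array([ 83., 169.]), 0.5555, 0.3781, 0.0294)
(array([396., 163.]), 0.5582, -0.3776, 0.0497)
  z pct [0.0115 0.036  0.0401] [ 0.557 -0.376  0.033]
  z pct [0.0125 0.035  0.0388] [0.555 0.379 0.033]
  z pct [0.0318 0.0356 0.0391] [0.454 0.255 0.035]
  z pct [0.0107 0.0355 0.0391] [ 0.459 -0.124  0.033]
  z pct [0.0324 0.0358 0.0391] [0.425 0.127 0.036]
  z pct [0.0029 0.0075 0.0351] [ 0.424 -0.266  0.01 ]
tray ((0.6179668307304382, 0.04759012907743454), (0.3114326298236847, 0.10932721197605133), 80.43501281738281)
cup (array([221., 143.]), 0.6175, 0.0475, 0.0573)
cup (array([261., 149.]), 0.601, -0.0507, 0.0929)
cup (array([181., 137.]), 0.6345, 0.1453, 0.0763)
cup z [0.0054 0.01   0.0203] table 0.0004
scene yellow top faces
(array([434., 217.]), 0.5589, 0.378, 0.0349)
(array([111., 195.]), 0.5628, -0.3775, 0.0527)
(array([377., 179.]), 0.4586, 0.257, 0.0699)
(array([223., 170.]), 0.4614, -0.1259, 0.0533)
(array([325., 167.]), 0.4295, 0.1298, 0.053)
  z pct [0.0097 0.0332 0.0387] [0.43  0.129 0.028]
  z pct [0.008  0.0308 0.0384] [ 0.465 -0.123  0.027]
  z pct [0.0077 0.0341 0.0387] [0.46  0.257 0.029]
  z pct [0.0103 0.0351 0.0388] [ 0.566 -0.374  0.031]
  z pct [0.0092 0.0337 0.0384] [0.56  0.379 0.029]
tray ((0.6211468577384949, 0.04832100123167038), (0.3079879581928253, 0.11192398518323898), 80.38387298583984)
cup (array([332., 243.]), 0.6377, 0.1488, 0.0806)
cup (array([289., 233.]), 0.6203, 0.0494, 0.0614)
cup z [0.0061 0.0107 0.0207] table 0.0008
```

Emit:
servo_tool --commands '[{"translation": [0.39,-0.217,0.05],"delta_rot": [0,0,-67.7],"fingers": 0.085},{"translation": [0.39,-0.217,0.05],"delta_rot": [0,0,-67.7],"fingers": 0.085},{"translation": [0.39,-0.217,0.05],"delta_rot": [0,0,-67.7],"fingers": 0.085},{"translation": [0.39,-0.217,0.05],"delta_rot": [0,0,-67.7],"fingers": 0.085},{"translation": [0.39,-0.217,0.05],"delta_rot": [0,0,-67.7],"fingers": 0.085},{"translation": [0.39,-0.217,0.05],"delta_rot": [0,0,-67.7],"fingers": 0.085},{"translation": [0.39,-0.217,0.05],"delta_rot": [0,0,-67.7],"fingers": 0.085},{"translation": [0.39,-0.217,0.05],"delta_rot": [0,0,-67.7],"fingers": 0.085},{"translation": [0.39,-0.217,0.05],"delta_rot": [0,0,-67.7],"fingers": 0.085},{"translation": [0.39,-0.217,0.05],"delta_rot": [0,0,-67.7],"fingers": 0.085}]'

```text
time: 1.1
ee_pos: [0.4989, -0.1782, 0.2527]
orientation: [0.704, 0.71, 0.001, -0.001]
contact_force: [0.0, -0.0, -0.7]
width: 0.0849
gripper_force: 0.0
```

Emit:
servo_tool --commands '[{"translation": [0.307,-0.071,0.06],"delta_rot": [0,0,0],"fingers": 0.085},{"translation": [0.307,-0.071,0.06],"delta_rot": [0,0,0],"fingers": 0.085},{"translation": [0.307,-0.071,0.06],"delta_rot": [0,0,0],"fingers": 0.085},{"translation": [0.307,-0.071,0.06],"delta_rot": [0,0,0],"fingers": 0.085},{"translation": [0.307,-0.071,0.06],"delta_rot": [0,0,0],"fingers": 0.085},{"translation": [0.307,-0.071,0.06],"delta_rot": [0,0,0],"fingers": 0.085},{"translation": [0.307,-0.071,0.06],"delta_rot": [0,0,0],"fingers": 0.085},{"translation": [0.307,-0.071,0.06],"delta_rot": [0,0,0],"fingers": 0.085},{"translation": [0.307,-0.071,0.06],"delta_rot": [0,0,0],"fingers": 0.085}]'

```text
time: 2.0
ee_pos: [0.4255, 0.1236, 0.1938]
orientation: [0.707, 0.708, -0.0, 0.0]
contact_force: [0.7, -0.2, 0.4]
width: 0.085
gripper_force: 0.0
```

```bash
python3 - <<'E'
from h import *
m=imaging.camera_model("wrist");p,d=imaging.capture("wrist");W=world(p,d,m)
cv2.imwrite("pics/w1.png",p[:,:,::-1])
hsv=cv2.cvtColor(p,cv2.COLOR_RGB2HSV)
yel=(hsv[...,0]>20)&(hsv[...,0]<35)&(hsv[...,1]>130)&(hsv[...,2]>60)
for b in blobs(yel&(W[...,2]>.029)&(W[...,2]<.05),m,.036): print(b)
o=get_obs();print(o['ee_pos'],o['orientation'],o['qpos'])
E
```

```text
(array([255., 186.]), 0.4259, 0.1293, 0.0483)
(array([302.,  20.]), 0.4553, 0.2486, 0.0626)
[0.42592123 0.12316325 0.19399581] [ 7.07137775e-01  7.07075705e-01 -1.09153552e-04  3.19020872e-04] [ 1.00391348e-01  1.28900865e-01 -4.71018509e-01  9.70642365e-01
 -6.32237395e-04  1.67127538e+00]
```

View pics/w1.png

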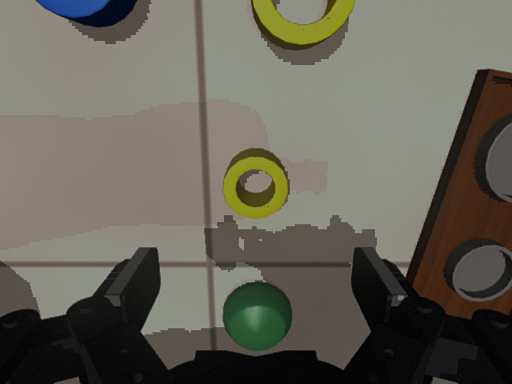

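Wrist view: the whole medium ring is at (255,186), 0.4259, 0.1293. That agrees with the top view, so I'm descending to grasp it.

Emit:
servo_tool --commands '[{"translation": [0.0055,0,0.04],"delta_rot": [0,0,0],"fingers": 0.085},{"translation": [0.0055,0,0.08],"delta_rot": [0,0,0],"fingers": 0.085},{"translation": [0.0055,0,0.1],"delta_rot": [0,0,0],"fingers": 0.085},{"translation": [0.0055,0,0.11],"delta_rot": [0,0,0],"fingers": 0.085},{"translation": [0.0055,0,0.11],"delta_rot": [0,0,0],"fingers": 0.06},{"translation": [0.0055,0,0.11],"delta_rot": [0,0,0],"fingers": 0.05},{"translation": [0.0055,0,0.11],"delta_rot": [0,0,0],"fingers": 0.04},{"translation": [0.0055,0,0.11],"delta_rot": [0,0,0],"fingers": 0.04},{"translation": [0.0055,0,0.11],"delta_rot": [0,0,0],"fingers": 0.04},{"translation": [0.0055,0,0.11],"delta_rot": [0,0,0],"fingers": 0.04}]' --grip_force 35

```text
time: 3.05
ee_pos: [0.4269, 0.1293, 0.0854]
orientation: [0.707, 0.707, 0.001, 0.001]
contact_force: [-0.2, -3.6, 6.8]
width: 0.0476
gripper_force: 36.1
```

Emit:
servo_tool --commands '[{"translation": [0,0,-0.03],"delta_rot": [0,0,0],"fingers": 0.04},{"translation": [0,0,-0.07],"delta_rot": [0,0,0],"fingers": 0.04},{"translation": [0.005,0.04,-0.08],"delta_rot": [0,0,0],"fingers": 0.04},{"translation": [0.009,0.08,-0.08],"delta_rot": [0,0,0],"fingers": 0.04},{"translation": [0.013,0.12,-0.08],"delta_rot": [0,0,0],"fingers": 0.04},{"translation": [0.016,0.16,-0.08],"delta_rot": [0,0,0],"fingers": 0.04},{"translation": [0.016,0.19,-0.08],"delta_rot": [0,0,0],"fingers": 0.04},{"translation": [0.016,0.208,-0.08],"delta_rot": [0,0,0],"fingers": 0.04},{"translation": [0.016,0.208,-0.08],"delta_rot": [0,0,0],"fingers": 0.04},{"translation": [0.016,0.208,-0.08],"delta_rot": [0,0,0],"fingers": 0.04}]'

```text
time: 4.05
ee_pos: [0.6332, 0.1456, 0.1638]
orientation: [0.707, 0.707, -0.0, -0.0]
contact_force: [-0.8, 0.4, -0.3]
width: 0.0473
gripper_force: 36.5
```

```bash
cat > look.py <<'E'
import sys
from h import *
zt=float(sys.argv[1])
m=imaging.camera_model("wrist");o=get_obs();p,d=imaging.capture("wrist");W=world(p,d,m)
cv2.imwrite(f"pics/{sys.argv[2]}.png",p[:,:,::-1])
hsv=cv2.cvtColor(p,cv2.COLOR_RGB2HSV)
yel=(hsv[...,0]>20)&(hsv[...,0]<35)&(hsv[...,1]>130)&(hsv[...,2]>60)
k,l=cv2.connectedComponents(yel.astype(np.uint8))
for i in range(1,k):
    s=l==i
    if s.sum()>200: print("z pct",np.percentile(W[s][:,2],[5,50,90,98]).round(4), W[s].mean(0).round(3))
for b in blobs(yel&(abs(W[...,2]-zt)<.006),m,zt): print(b)
tray=(hsv[...,0]<15)&(hsv[...,1]>90)&(W[...,2]<.03)
cup=(hsv[...,1]<60)&(W[...,2]>.006)&(W[...,2]<.024)
for b in blobs(cup,m,.019,400): print("cup",b)
print(o['ee_pos'],o['orientation'],o['width'],o['gripper_force'])
E
python3 look.py .125 w2
```

```text
z pct [0.0849 0.1133 0.1147 0.1152] [0.634 0.147 0.107]
cup (array([232., 328.]), 0.6184, 0.0491, 0.0559)
cup (array([259., 185.]), 0.636, 0.1481, 0.0733)
[0.63318483 0.14564844 0.16376614] [ 7.06856324e-01  7.07357035e-01 -3.00181740e-04 -2.67475145e-04] 0.04733741378591246 36.545008420944214
```

View pics/w2.png

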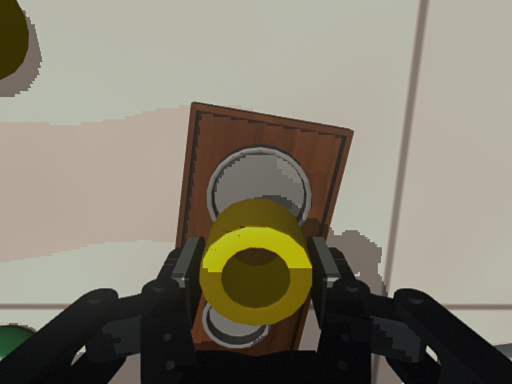

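The ring is held level, its underside is at about 0.0785, and the cup is centred at about (0.636, 0.1475). Lowering into the medium cup now.

Emit:
servo_tool --commands '[{"translation": [0.002,0.0025,0.02],"delta_rot": [0,0,0],"fingers": 0.04},{"translation": [0.002,0.0025,0.04],"delta_rot": [0,0,0],"fingers": 0.04},{"translation": [0.002,0.0025,0.055],"delta_rot": [0,0,0],"fingers": 0.04},{"translation": [0.002,0.0025,0.063],"delta_rot": [0,0,0],"fingers": 0.04},{"translation": [0.002,0.0025,0.068],"delta_rot": [0,0,0],"fingers": 0.04},{"translation": [0.002,0.0025,0.068],"delta_rot": [0,0,0],"fingers": 0.04},{"translation": [0.002,0.0025,0.068],"delta_rot": [0,0,0],"fingers": 0.04}]'

```text
time: 4.8
ee_pos: [0.6364, 0.1477, 0.0967]
orientation: [0.707, 0.707, 0.0, 0.0]
contact_force: [0.9, 0.6, -0.2]
width: 0.0474
gripper_force: 36.5
```

Emit:
servo_tool --commands '[{"translation": [0,0,0],"delta_rot": [0,0,0],"fingers": 0.06},{"translation": [0,0,0],"delta_rot": [0,0,0],"fingers": 0.07},{"translation": [0,0,0],"delta_rot": [0,0,0],"fingers": 0.07},{"translation": [0,0,0],"delta_rot": [0,0,0],"fingers": 0.075},{"translation": [0,0,-0.03],"delta_rot": [0,0,0],"fingers": 0.085},{"translation": [0,0,-0.07],"delta_rot": [0,0,0],"fingers": 0.085},{"translation": [0,0,-0.1],"delta_rot": [0,0,0],"fingers": 0.085},{"translation": [0,0,-0.1],"delta_rot": [0,0,0],"fingers": 0.085}]'

```text
time: 5.6
ee_pos: [0.6387, 0.1479, 0.2016]
orientation: [0.707, 0.707, 0.004, 0.003]
contact_force: [0.6, -0.5, -0.3]
width: 0.0849
gripper_force: 0.0
```

```bash
python3 look.py .045 w3
```

```text
z pct [0.0344 0.0357 0.0367 0.0374] [0.482 0.251 0.037]
z pct [0.0177 0.0444 0.0456 0.0462] [0.637 0.149 0.04 ]
(array([250., 195.]), 0.6377, 0.1478, 0.0486)
cup (array([212., 348.]), 0.6013, -0.0247, 0.0826)
cup (array([231., 289.]), 0.6193, 0.0517, 0.0603)
cup (array([249., 184.]), 0.6357, 0.1477, 0.0738)
[0.63873159 0.14792426 0.20160505] [0.70686673 0.70733126 0.00361849 0.00296911] 0.0849258553380769 0.0
```

Medium is seated: its top is at 0.045 and it's 2 mm off centre. Next is the large one.

Emit:
servo_tool --commands '[{"translation": [0.107,-0.182,0],"delta_rot": [0,0,0],"fingers": 0.085},{"translation": [0.107,-0.182,0],"delta_rot": [0,0,0],"fingers": 0.085},{"translation": [0.107,-0.182,0],"delta_rot": [0,0,0],"fingers": 0.085},{"translation": [0.107,-0.182,0],"delta_rot": [0,0,0],"fingers": 0.085},{"translation": [0.107,-0.182,0],"delta_rot": [0,0,0],"fingers": 0.085},{"translation": [0.107,-0.182,0],"delta_rot": [0,0,0],"fingers": 0.085},{"translation": [0.107,-0.182,0],"delta_rot": [0,0,0],"fingers": 0.085}]'

```text
time: 6.35
ee_pos: [0.4548, 0.2544, 0.1955]
orientation: [0.707, 0.707, 0.0, 0.0]
contact_force: [0.5, -0.3, 0.2]
width: 0.0854
gripper_force: 0.0
```

```bash
python3 look.py .036 w4
```

```text
z pct [0.0108 0.0355 0.0369 0.0375] [0.554 0.374 0.032]
z pct [0.0128 0.0357 0.0367 0.0373] [0.456 0.258 0.033]
z pct [0.0138 0.0343 0.0455 0.0469] [0.626 0.166 0.036]
(array([468., 300.]), 0.6309, 0.16, 0.0418)
(array([255., 188.]), 0.4557, 0.2575, 0.0662)
(array([416.,  11.]), 0.5555, 0.3787, 0.0311)
cup (array([460., 279.]), 0.6326, 0.1566, 0.0788)
[0.45478678 0.25437507 0.19552399] [7.06854462e-01 7.07358923e-01 9.71617855e-05 3.38113543e-04] 0.08537118177536525 0.0
```

View pics/w4.png

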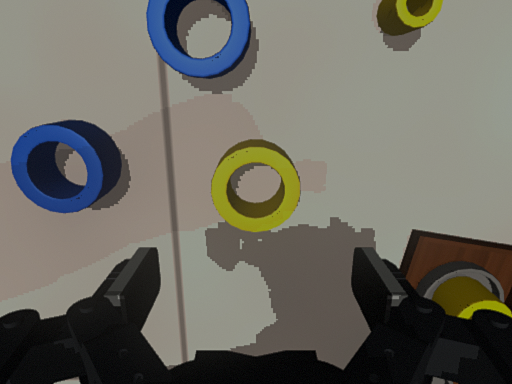

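Large ring is at (255,188), 0.4557, 0.2575, and the blue rings are well clear of the fingers. Grasping.

Emit:
servo_tool --commands '[{"translation": [0.0025,0.001,0.04],"delta_rot": [0,0,0],"fingers": 0.085},{"translation": [0.0025,0.001,0.08],"delta_rot": [0,0,0],"fingers": 0.085},{"translation": [0.0025,0.001,0.105],"delta_rot": [0,0,0],"fingers": 0.085},{"translation": [0.0025,0.001,0.114],"delta_rot": [0,0,0],"fingers": 0.085},{"translation": [0.0025,0.001,0.114],"delta_rot": [0,0,0],"fingers": 0.07},{"translation": [0.0025,0.001,0.114],"delta_rot": [0,0,0],"fingers": 0.058},{"translation": [0.0025,0.001,0.114],"delta_rot": [0,0,0],"fingers": 0.058},{"translation": [0.0025,0.001,0.114],"delta_rot": [0,0,0],"fingers": 0.058},{"translation": [0.0025,0.001,0.114],"delta_rot": [0,0,0],"fingers": 0.058}]' --grip_force 40

```text
time: 7.3
ee_pos: [0.4556, 0.2572, 0.0827]
orientation: [0.707, 0.707, 0.001, 0.0]
contact_force: [-1.0, -0.2, -1.0]
width: 0.0653
gripper_force: 44.4
```

Emit:
servo_tool --commands '[{"translation": [0,0,-0.03],"delta_rot": [0,0,0],"fingers": 0.058},{"translation": [0,0,-0.07],"delta_rot": [0,0,0],"fingers": 0.058},{"translation": [-0.035,0.017,-0.09],"delta_rot": [0,0,0],"fingers": 0.058},{"translation": [-0.075,0.036,-0.09],"delta_rot": [0,0,0],"fingers": 0.058},{"translation": [-0.115,0.055,-0.09],"delta_rot": [0,0,0],"fingers": 0.058},{"translation": [-0.155,0.074,-0.09],"delta_rot": [0,0,0],"fingers": 0.058},{"translation": [-0.195,0.093,-0.09],"delta_rot": [0,0,0],"fingers": 0.058},{"translation": [-0.235,0.112,-0.09],"delta_rot": [0,0,0],"fingers": 0.058},{"translation": [-0.275,0.131,-0.09],"delta_rot": [0,0,0],"fingers": 0.058},{"translation": [-0.306,0.146,-0.09],"delta_rot": [0,0,0],"fingers": 0.058}]'

```text
time: 8.3
ee_pos: [0.6022, -0.0514, 0.1724]
orientation: [0.707, 0.707, 0.0, 0.001]
contact_force: [0.3, 0.5, -1.6]
width: 0.0659
gripper_force: 45.1
```

Emit:
servo_tool --commands '[{"translation": [0,0,0],"delta_rot": [0,0,0],"fingers": 0.058},{"translation": [0,0,0],"delta_rot": [0,0,0],"fingers": 0.058},{"translation": [0,0,0],"delta_rot": [0,0,0],"fingers": 0.058}]'

```text
time: 8.6
ee_pos: [0.6005, -0.0481, 0.1718]
orientation: [0.707, 0.708, -0.0, -0.0]
contact_force: [0.5, -0.4, -0.4]
width: 0.0654
gripper_force: 45.1
```

```bash
python3 look.py .127 w5
```

```text
z pct [0.0973 0.125  0.1261 0.1267] [ 0.601 -0.045  0.12 ]
z pct [0.0045 0.0279 0.0361 0.0369] [ 0.466 -0.112  0.027]
(array([256., 272.]), 0.6009, -0.0454, 0.066)
cup (array([256., 239.]), 0.602, -0.0813, 0.0393)
cup (array([258., 175.]), 0.6026, -0.0491, 0.0904)
cup (array([285.,  49.]), 0.6191, 0.0478, 0.0546)
[ 0.60054404 -0.04810219  0.17183676] [ 7.06647812e-01  7.07565300e-01 -1.81557825e-04 -4.28719056e-04] 0.06538758047816269 45.1056925021112
```

Emit:
servo_tool --commands '[{"translation": [-0.003,0.002,0.02],"delta_rot": [0,0,0],"fingers": 0.058},{"translation": [-0.003,0.002,0.045],"delta_rot": [0,0,0],"fingers": 0.058},{"translation": [-0.003,0.002,0.065],"delta_rot": [0,0,0],"fingers": 0.058},{"translation": [-0.003,0.002,0.074],"delta_rot": [0,0,0],"fingers": 0.058},{"translation": [-0.003,0.002,0.079],"delta_rot": [0,0,0],"fingers": 0.058},{"translation": [-0.003,0.002,0.079],"delta_rot": [0,0,0],"fingers": 0.058},{"translation": [-0.003,0.002,0.079],"delta_rot": [0,0,0],"fingers": 0.058}]'

```text
time: 9.35
ee_pos: [0.6038, -0.0518, 0.0939]
orientation: [0.707, 0.707, 0.0, 0.001]
contact_force: [-0.3, -0.3, -0.2]
width: 0.065
gripper_force: 45.1
```

Emit:
servo_tool --commands '[{"translation": [0,0,0],"delta_rot": [0,0,0],"fingers": 0.075},{"translation": [0,0,0],"delta_rot": [0,0,0],"fingers": 0.085},{"translation": [0,0,0],"delta_rot": [0,0,0],"fingers": 0.085},{"translation": [0,0,0],"delta_rot": [0,0,0],"fingers": 0.085},{"translation": [0,0,-0.02],"delta_rot": [0,0,0],"fingers": 0.085},{"translation": [0,0,-0.06],"delta_rot": [0,0,0],"fingers": 0.085},{"translation": [0,0,-0.1],"delta_rot": [0,0,0],"fingers": 0.085},{"translation": [0,0,-0.1],"delta_rot": [0,0,0],"fingers": 0.085},{"translation": [0,0,-0.1],"delta_rot": [0,0,0],"fingers": 0.085}]'

```text
time: 10.25
ee_pos: [0.604, -0.0521, 0.1943]
orientation: [0.707, 0.707, 0.001, 0.001]
contact_force: [-0.9, 0.1, -0.2]
width: 0.0852
gripper_force: 0.0
```

```bash
python3 look.py .045 w6
```

```text
z pct [0.0177 0.0446 0.0457 0.0463] [ 0.605 -0.051  0.041]
z pct [0.0052 0.0343 0.0363 0.0369] [ 0.465 -0.114  0.029]
(array([255., 195.]), 0.6049, -0.0507, 0.0664)
cup (array([255., 188.]), 0.6047, -0.0514, 0.0398)
cup (array([251., 173.]), 0.6026, -0.0498, 0.0909)
cup (array([501., 216.]), 0.8067, -0.0843, 0.1807)
cup (array([276.,  46.]), 0.6192, 0.0479, 0.0546)
[ 0.60398329 -0.05213207  0.19429617] [0.70691877 0.70729296 0.0008188  0.00136232] 0.08516359701608142 0.0
```

Large is seated, 2.5 mm off centre. Next is the small one.

Emit:
servo_tool --commands '[{"translation": [0.43,-0.048,0],"delta_rot": [0,0,0],"fingers": 0.085},{"translation": [0.43,-0.048,0],"delta_rot": [0,0,0],"fingers": 0.085},{"translation": [0.43,-0.048,0],"delta_rot": [0,0,0],"fingers": 0.085},{"translation": [0.43,-0.048,0],"delta_rot": [0,0,0],"fingers": 0.085},{"translation": [0.43,-0.048,0],"delta_rot": [0,0,0],"fingers": 0.085},{"translation": [0.43,-0.048,0],"delta_rot": [0,0,0],"fingers": 0.085},{"translation": [0.43,-0.048,0],"delta_rot": [0,0,0],"fingers": 0.085},{"translation": [0.43,-0.048,0],"delta_rot": [0,0,0],"fingers": 0.085},{"translation": [0.43,-0.048,0],"delta_rot": [0,0,0],"fingers": 0.085},{"translation": [0.43,-0.048,0],"delta_rot": [0,0,0],"fingers": 0.085}]'

```text
time: 11.3
ee_pos: [0.5527, 0.3821, 0.1902]
orientation: [0.705, 0.709, -0.001, -0.001]
contact_force: [0.2, 0.8, 0.3]
width: 0.0849
gripper_force: 0.0
```

Emit:
servo_tool --commands '[{"translation": [0,0,0],"delta_rot": [0,0,0],"fingers": 0.07},{"translation": [0,0,0],"delta_rot": [0,0,0],"fingers": 0.07},{"translation": [0,0,0],"delta_rot": [0,0,0],"fingers": 0.07}]'

```text
time: 11.6
ee_pos: [0.5552, 0.3765, 0.1923]
orientation: [0.708, 0.707, -0.001, -0.0]
contact_force: [-0.3, 0.2, 0.6]
width: 0.0701
gripper_force: 0.0
```

```bash
python3 look.py .036 w7
```

```text
z pct [0.0097 0.0353 0.0365 0.0372] [0.557 0.382 0.032]
(array([257., 189.]), 0.5568, 0.3807, 0.0306)
[0.55515843 0.37647559 0.19230886] [ 7.07582847e-01  7.06630077e-01 -6.66494380e-04 -6.08007087e-05] 0.07008695917914869 0.0
```

Emit:
servo_tool --commands '[{"translation": [0.0035,0.001,0.04],"delta_rot": [0,0,0],"fingers": 0.07},{"translation": [0.0035,0.001,0.08],"delta_rot": [0,0,0],"fingers": 0.07},{"translation": [0.0035,0.001,0.1],"delta_rot": [0,0,0],"fingers": 0.07},{"translation": [0.0035,0.001,0.107],"delta_rot": [0,0,0],"fingers": 0.07},{"translation": [0.0035,0.001,0.107],"delta_rot": [0,0,0],"fingers": 0.045},{"translation": [0.0035,0.001,0.107],"delta_rot": [0,0,0],"fingers": 0.034},{"translation": [0.0035,0.001,0.107],"delta_rot": [0,0,0],"fingers": 0.022},{"translation": [0.0035,0.001,0.107],"delta_rot": [0,0,0],"fingers": 0.022},{"translation": [0.0035,0.001,0.107],"delta_rot": [0,0,0],"fingers": 0.022},{"translation": [0.0035,0.001,0.107],"delta_rot": [0,0,0],"fingers": 0.022}]' --grip_force 30

```text
time: 12.65
ee_pos: [0.5573, 0.3821, 0.0881]
orientation: [0.707, 0.707, 0.002, 0.001]
contact_force: [0.9, -0.4, 5.1]
width: 0.0294
gripper_force: 30.0
```

Emit:
servo_tool --commands '[{"translation": [0,0,-0.03],"delta_rot": [0,0,0],"fingers": 0.022},{"translation": [0,0,-0.07],"delta_rot": [0,0,0],"fingers": 0.022},{"translation": [-0.03,0.006,-0.085],"delta_rot": [0,0,0],"fingers": 0.022},{"translation": [-0.075,0.014,-0.085],"delta_rot": [0,0,0],"fingers": 0.022},{"translation": [-0.12,0.022,-0.085],"delta_rot": [0,0,0],"fingers": 0.022},{"translation": [-0.165,0.03,-0.085],"delta_rot": [0,0,0],"fingers": 0.022},{"translation": [-0.21,0.04,-0.085],"delta_rot": [0,0,0],"fingers": 0.022},{"translation": [-0.255,0.048,-0.085],"delta_rot": [0,0,0],"fingers": 0.022},{"translation": [-0.3,0.056,-0.085],"delta_rot": [0,0,0],"fingers": 0.022},{"translation": [-0.333,0.062,-0.085],"delta_rot": [0,0,0],"fingers": 0.022}]'

```text
time: 13.65
ee_pos: [0.6185, 0.0459, 0.1715]
orientation: [0.707, 0.707, 0.0, 0.001]
contact_force: [-0.1, -0.9, -0.1]
width: 0.0289
gripper_force: 29.9
```

Emit:
servo_tool --commands '[{"translation": [0,0,0],"delta_rot": [0,0,0],"fingers": 0.022},{"translation": [0,0,0],"delta_rot": [0,0,0],"fingers": 0.022},{"translation": [0,0,0],"delta_rot": [0,0,0],"fingers": 0.022}]'

```text
time: 13.95
ee_pos: [0.6179, 0.0495, 0.171]
orientation: [0.707, 0.708, 0.0, -0.0]
contact_force: [0.8, 0.8, 0.3]
width: 0.0294
gripper_force: 29.9
```

```bash
python3 look.py .119 w8
```

```text
z pct [0.0233 0.0448 0.0459 0.0465] [0.638 0.148 0.043]
z pct [0.0199 0.1027 0.1191 0.1198] [0.616 0.015 0.084]
(array([256., 272.]), 0.6187, 0.0492, 0.0319)
cup (array([495., 304.]), 0.8039, -0.0439, 0.1126)
cup (array([256., 193.]), 0.6194, 0.0497, 0.056)
cup (array([286.,  48.]), 0.6369, 0.1461, 0.0268)
cup (array([285.,  54.]), 0.636, 0.1463, 0.0726)
[0.61790342 0.04947993 0.17104649] [ 7.06578229e-01  7.07634917e-01  1.02553197e-04 -1.38157862e-04] 0.029396084155159166 29.850587463006377
```

View pics/w8.png

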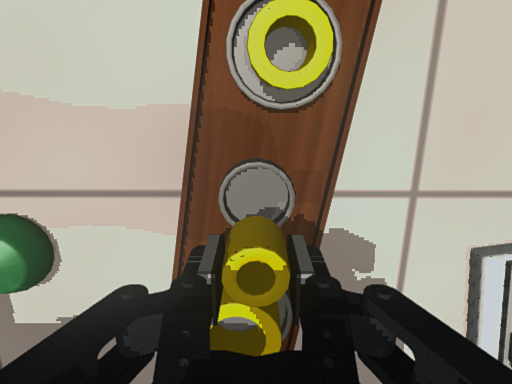

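Small ring (256,272) hangs directly over the small cup (256,193), with under 1 mm error. Medium sits in its cup. Lowering.

Emit:
servo_tool --commands '[{"translation": [-0.001,0.001,0.02],"delta_rot": [0,0,0],"fingers": 0.022},{"translation": [-0.001,0.001,0.045],"delta_rot": [0,0,0],"fingers": 0.022},{"translation": [-0.001,0.001,0.06],"delta_rot": [0,0,0],"fingers": 0.022},{"translation": [-0.001,0.001,0.068],"delta_rot": [0,0,0],"fingers": 0.022},{"translation": [-0.001,0.001,0.073],"delta_rot": [0,0,0],"fingers": 0.022},{"translation": [-0.001,0.001,0.073],"delta_rot": [0,0,0],"fingers": 0.022},{"translation": [-0.001,0.001,0.073],"delta_rot": [0,0,0],"fingers": 0.022}]'

```text
time: 14.7
ee_pos: [0.6197, 0.0479, 0.0987]
orientation: [0.707, 0.707, 0.0, 0.001]
contact_force: [-0.6, 0.3, 0.4]
width: 0.0295
gripper_force: 29.9
```

Emit:
servo_tool --commands '[{"translation": [0,0,0],"delta_rot": [0,0,0],"fingers": 0.04},{"translation": [0,0,0],"delta_rot": [0,0,0],"fingers": 0.05},{"translation": [0,0,0],"delta_rot": [0,0,0],"fingers": 0.06},{"translation": [0,0,0],"delta_rot": [0,0,0],"fingers": 0.06},{"translation": [0,0,-0.03],"delta_rot": [0,0,0],"fingers": 0.06},{"translation": [0,0,-0.07],"delta_rot": [0,0,0],"fingers": 0.06},{"translation": [0,0,-0.12],"delta_rot": [0,0,0],"fingers": 0.06},{"translation": [0,0,-0.15],"delta_rot": [0,0,0],"fingers": 0.06},{"translation": [0,0,-0.15],"delta_rot": [0,0,0],"fingers": 0.06},{"translation": [0,0,-0.15],"delta_rot": [0,0,0],"fingers": 0.06}]'

```text
time: 15.7
ee_pos: [0.6195, 0.0475, 0.2488]
orientation: [0.707, 0.707, 0.001, 0.001]
contact_force: [-0.7, -0.3, -0.6]
width: 0.06
gripper_force: 0.0
```

```bash
python3 look.py .045 w9
```

```text
z pct [0.0278 0.0449 0.0459 0.0465] [0.638 0.148 0.044]
z pct [0.017  0.0441 0.0455 0.046 ] [0.621 0.047 0.039]
z pct [0.0146 0.0437 0.0455 0.0461] [ 0.605 -0.048  0.038]
(array([239., 276.]), 0.6057, -0.0495, 0.0679)
(array([255., 179.]), 0.6208, 0.0463, 0.0305)
(array([277.,  52.]), 0.6374, 0.1466, 0.0476)
cup (array([498., 324.]), 0.8834, -0.1327, 0.0592)
cup (array([240., 268.]), 0.6047, -0.0545, 0.0361)
cup (array([239., 248.]), 0.6028, -0.0471, 0.0936)
cup (array([465., 244.]), 0.8315, -0.033, 0.1236)
cup (array([254., 170.]), 0.6197, 0.049, 0.0554)
cup (array([273.,  54.]), 0.636, 0.1464, 0.0725)
[0.61954402 0.04750507 0.24879753] [7.06939650e-01 7.07273026e-01 6.97083002e-04 8.43678058e-04] 0.05998099051805514 0.0
```

View pics/w9.png

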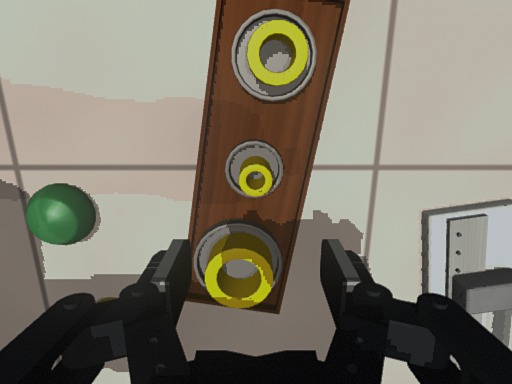

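All three rings (277,52), (255,179) and (239,276) sit upright in their cups. Their tops are at 0.045 and they're within 3 mm of centre, and nothing touches the arm. Handing in.

```bash
python3 -c "
from rig import order
print(order.job_done())"
```

```text
the job is handed in; nothing more can be done
None
```

I put the small, medium and large spacers in their own cups, flat and within about 3 mm of centre, then handed the job in at about 16 s; I kept clear of the look-alikes, though I didn't re-measure them afterwards.

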